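Make up a spacer pack on the gauging station

TASK

Make up the spacer pack on the gauging station: slide the three aluminium rings one by one across the deck, without lifting them, so that each drops over the arbor and down into the pot, thickest first, then the medium one, and the thinnest last, on top. When all three lie flat in the pot, push the small key on the control box fully down and let it come up, then do the same with the large key. Leave the impact socket and the carton that stand on the deck where they are.

Things in the scene. Friction and masses are not known exactly. Their poses are not given: they have to be found in the camera images.
- station: Fixed dark steel block 260 mm (its x) by 400 mm, 66 mm high, on a thin blue plinth; its flat top is the deck. A round pot (diameter 88 mm, 56 mm deep) is sunk in it 40 mm from the centre towards -x. In the pot's middle stands a steel arbor, diameter 30 mm, its flat top level with the deck: rings slide over it and fall in flat once within 4 mm of centred. Origin: centre of underside; yaw up to 9 degrees.
- pot_floor (a point): Centre of the pot's floor, on the arbor's axis, 10 mm above the bench; axes as the station's.
- arbor_tip (a point): Centre of the pot's mouth at deck level (66 mm above the bench), on the arbor's axis. The full pack of three rings (54 mm) ends 2 mm below this level.
- thick: Bare aluminium spacer ring, outer diameter 80 mm, bore 38 mm, 24 mm thick (the thickest of the three), about 250 g (varies). Starts lying flat on the station's deck, at the left, the right or the far side of the pot (shuffled). Origin: centre of its underside; z is its axis, up.
- medium: Bare aluminium spacer ring, outer diameter 80 mm, bore 38 mm, 18 mm thick (the middle one of the three), about 187 g (varies). Starts lying flat on the station's deck, at the left, the right or the far side of the pot (shuffled). Origin: centre of its underside; z is its axis, up.
- thin: Bare aluminium spacer ring, outer diameter 80 mm, bore 38 mm, 12 mm thick (the thinnest of the three), about 125 g (varies). Starts lying flat on the station's deck, at the left, the right or the far side of the pot (shuffled). Origin: centre of its underside; z is its axis, up.
- panel: Control box, fixed on the bench to the left or the right of the station: a light grey box 160 mm (its x) by 90 mm and 40 mm high with two round white push keys on its top, one small and one large, each in a black collar (12 mm high). Origin: centre of its underside.
- small_key_top (a point): Centre of the small key's top (diameter 26 mm, in a collar of 42 mm), 62 mm above the bench and 10 mm above its collar when up; on the box's centre line, 45 mm from its centre towards the robot's end (-x of the box).
- large_key_top (a point): Centre of the large key's top (diameter 50 mm, in a collar of 66 mm), 62 mm above the bench and 10 mm above its collar when up; on the box's centre line, 35 mm from its centre towards the far end (+x of the box).
- small_key (a joint): Travel of the small key in m: 0 up, 0.006 fully down; springs back; from 1.5 N to start to 5 N fully down.
- large_key (a joint): Travel of the large key in m: 0 up, 0.006 fully down; springs back; from 1.5 N to start to 5 N fully down.
- socket: Bystander: dark steel impact socket, diameter 38 mm, 60 mm high, standing on a far corner of the deck (left or right). Origin: centre of its underside.
- carton: Bystander: small cardboard carton 60 x 38 x 38 mm on the other far corner of the deck. Origin: centre of its underside.
- bin: Bystander, fixed: open red parts bin 160 x 100 mm, 60 mm high, on the other side of the station from the control box. (A wrench lies between robot and station, an air ratchet and a 190 mm high spray can beyond the station; not part of the job.) Origin: centre of its underside.
There are look-alikes about, which are no part of the job. Leave any yellow look-alike of the thin alone. Leave any purple look-alike of the panel alone.

How it is judged:
On the way, in this order (a step that is already met when the one before it is completed fails the run):
1. the thickest ring lies on the pot's floor, over the arbor (z of thick in the frame of pot_floor between -0.004 and 0.004 m and horizontal distance between thick and pot_floor below 0.008 m and angle between thick's own z axis and vertical below 0.08 rad), for 0.1 s.
2. the medium ring lies on the thickest one (all of step 1 and z of medium in the frame of pot_floor between 0.02 and 0.028 m and horizontal distance between medium and pot_floor below 0.008 m and angle between medium's own z axis and vertical below 0.08 rad), for 0.1 s.
3. the thinnest ring lies on top (z of medium in the frame of pot_floor between 0.02 and 0.028 m and horizontal distance between each of medium, thin and pot_floor below 0.008 m and angle between each of medium, thin's own z axis and vertical below 0.08 rad and z of thin in the frame of pot_floor between 0.038 and 0.046 m), for 0.1 s.
4. the small key is pushed down (value of joint small_key above 0.0045 m), for 0.02 s.
5. the small key has come up again and the large key is pushed down (value of joint large_key above 0.0045 m and value of joint small_key below 0.0015 m), for 0.02 s.
At the end, for the whole second after the job is handed in: All three rings lie flat (within 4.5 degrees) over the arbor in the pot, within 8 mm of its axis, at rest: the thickest on the floor, the medium one on it (underside 24 mm above the floor), the thinnest on top (42 mm), each within 4 mm in height; both keys are up again (within 1.5 mm) (all of step 1 and all of step 3 and linear speed of each of thick, medium, thin below 0.02 m/s and value of joint each of small_key, large_key below 0.0015 m); the robot touches nothing.
It fails at once if a ring is lifted more than 20 mm off the deck (z of any of thick, medium, thin in the frame of pot_floor above 0.076 m).
It fails at once if a key is pushed (more than 3 mm) before the thinnest ring is in the pot (value of joint any of small_key, large_key above 0.003 m and z of thin in the frame of pot_floor above 0.048 m).
It fails at once if both keys are pushed at once (more than 3 mm) (value of joint each of small_key, large_key above 0.003 m).
It fails at once if the socket or the carton is moved by more than 25 mm (distance of any of socket, carton from where it was at the start of the episode above 0.025 m).
It also fails if it takes over 58 s, if anything falls off the work surface, if the arm or the gripper's body presses on something with over 40 N, if the wrist force passes 120 N, or if a joint passes its speed limit or range.

ROBOT

A 7-joint arm with a two-finger parallel gripper is mounted at the origin on the work surface. World frame = base frame: x ahead of the robot, y to its left, z up, the work surface at z = 0. Lengths are in m, angles in rad, forces in N, time in s.
With the tool pointing down it reaches from about 0.4 to 0.875 m from the base axis. Payload 6.5 kg.
Tool frame: the origin (TCP) lies on the centre line of the jaws, within the pads' length; the fingertips stand 22 mm ahead of it and the grasp point (between the pads) lies 3 mm ahead of it; z points along the fingers, y is the line along which they close (so a half turn about z gives the same grasp; the last joint's range is limited). The gripper opens to 85 mm and grips with 20 to 120 N. Pads are 22 mm wide; open, the fingers measure 114 mm over their backs; the gripper's body (76 mm by 85 mm) begins 54 mm behind the grasp point. The pads swing forward as they close: fully open they stand 13 mm farther back than shut.
Start: joints at [-0.066, 0.536, -0.004, 1.538, 0.003, 1.067, -0.071], TCP at [0.65, 0, 0.253] pointing down, gripper open.
Joint ranges: [-2.7, 2.7], [-0.37, 2.16], [-1.27, 1.26], [0.24, 2.4], [-1.31, 4.45], [0.19, 1.91], [-2.76, 2.76]. Speed limits (rad/s): [2.39, 2.39, 3.14, 3.14, 3.14, 3.14, 3.14].

INTERFACE

Orientations are given as a unit quaternion [w, x, y, z].
In Python, from workcell import arm gives the robot as it stands. The module is installed in compiled form; this text tells all that it offers.
- The arm moves only by the tool step_arm, never from a script. Its argument "moves" is a list of rows, each an object with "delta_rot": the turn, a rotation vector about the tool's x, y, z as a fraction of full scale, a list of three; "travel": the shift along the tool's x, y, z as a fraction of full scale, a list of three; "hand": the gripper's target within -1 to 1 (shut at 1, half-way at 0, fully open at -1). A call has 1 to 20 rows; each row is the pose to reach, as a shift and turn from the pose commanded when the call began, along the tool's axes at that moment; what a row does not reach only later rows make up. Full scale, the value 1, is 500 mm for a shift and 60 degrees for a turn. A row lasts 1/10 s, in which the tool goes at most 50 mm and 8.59 degrees, less where a joint would pass 70% of its speed; a pose out of reach is approached as far as the arm can. A call with a number of a shift or a turn outside -1 to 1 is refused whole. A call with a gripper value outside its range is refused whole. The fingers move at their own pace and stop on an object; "squeeze" is the grip in N (left out, the last holds). Time passes only in rows, so rows that repeat a pose let the fingers close. It gives the time, the measured TCP pose, the force, the opening and the grip force at its end, in the units of the state.
- arm.observe(): the state, without advancing time (a new reading comes with each control period).
- arm.read_camera(name): name is "scene" or "side" or "wrist"; returns a dict with "pixels" (480x640x3 uint8, red, green, blue), "vfov" (degrees; the focal length in pixels is half the picture's height over the tangent of half this angle, whatever the lens; pixels are square), "cx", "cy" (the principal point, pixels), "k1" (the pictures are not rectified: a ray, as slopes to the right and down, at radius r is drawn at 1 + k1 r^2 times it, then the intrinsics apply), "cam_to_world" (4x4, takes a point from camera to world coordinates); the wrist camera has in their place "tool_from_camera" (4x4, takes a point from camera to tool coordinates, whose origin is the TCP and whose axes are the flange's). Camera axes: x right, y up, looking along -z (the intrinsics and any distortion apply to the point x, -y, -z); pixel columns grow to the right and rows downward; lengths in m; the calibration is good to about 2 mm. A picture is of the moment at which its call begins: read the wrist's pose just before it. There is no depth.
- arm.sign_off(): hands the job in; it is judged then, once.
The state is a dict: "clock": time; "q": joint angles; "joint_velocities": joint speeds; "joint_efforts": joint torques, N m; "position": TCP position; "ee_rot": TCP orientation; "force": force on the tool from outside, world axes, zero at the start; "moment": the same for the moment, N m; "gripper_width": finger opening in m; "gripper_force": force on a finger pad.
Only numpy, scipy, OpenCV 4.12 (cv2) and the standard library are available. Lean on these libraries where they do the work, as an engineer would, in place of code of your own. Each camera call takes 0.05 s, during which the arm holds its last target. There are 200 camera calls.

## Working session

There is one attempt and no reset: what is moved stays moved. The work goes in short steps, Python scripts to look and compute and a tool call to move; the robot and the scene stay as the last step left them, time stands still between calls to the robot, and variables do not carry over. Pictures are saved under pics/ and viewed, at most 10 in all, crops included, and the job is handed in when it is done.

Besides the shell and the picture viewer there is one more tool, called after "Request:" by a JSON object that holds its "fn" and its "kwargs". step_arm: Moves the arm, as the interface text tells. Shift numbers are shares of 500 mm and turn numbers shares of 60 degrees, none past 1 either way. Its arguments: {"type":"object","properties":{"moves":{"type":"array"},"squeeze":{"type":"number"}},"required":["moves"]}

```bash
mkdir -p pics; cat > h.py <<'E'
import numpy as np, cv2
from workcell import arm
from scipy.spatial.transform import Rotation as R
def cam(n):
    s=arm.observe(); c=arm.read_camera(n)
    c['pixels']=np.asarray(c['pixels'])
    if n=='wrist':
        T=np.eye(4); w,x,y,z=s['ee_rot']; T[:3,:3]=R.from_quat([x,y,z,w]).as_matrix(); T[:3,3]=s['position']
        c['T']=T@np.array(c['tool_from_camera'])
    else: c['T']=np.array(c['cam_to_world'])
    return c
def ray(c,u,v):
    f=240/np.tan(np.radians(c['vfov'])/2)
    K=np.array([[f,0,c['cx']],[0,f,c['cy']],[0,0,1]])
    a,b=np.array([u-c['cx'],v-c['cy']])/f
    x,y=a,b
    for _ in range(30):
        g=1+c['k1']*(x*x+y*y); x,y=a/g,b/g
    return c['T'][:3,3],c['T'][:3,:3]@np.array([x,-y,-1])
def at(c,u,v,z):
    o,d=ray(c,u,v); return o+d*(z-o[2])/d[2]
def proj(c,P):
    f=240/np.tan(np.radians(c['vfov'])/2)
    p=np.linalg.inv(c['T'])@np.append(P,1); x,y=p[0]/-p[2],-p[1]/-p[2]; g=1+c['k1']*(x*x+y*y)
    return c['cx']+f*x*g,c['cy']+f*y*g
def save(n,im): cv2.imwrite('pics/'+n,cv2.cvtColor(im,cv2.COLOR_RGB2BGR))
E
python3 - <<'E'
from h import *
import pickle
d={n:cam(n) for n in('scene','side','wrist')}
pickle.dump(d,open('d0.pkl','wb'))
for n in d: save(n+'0.png',d[n]['pixels']); print(n,d[n]['vfov'],d[n]['k1'],d[n]['T'].round(3).tolist())
print(arm.observe())
E
```

```text
scene 57.86722005802101 -0.0026356701604235717 [[0.636, -0.603, 0.481, 0.897], [0.771, 0.494, -0.401, -0.325], [0.004, 0.627, 0.779, 0.699], [0.0, 0.0, 0.0, 1.0]]
side 52.821277483598 -0.07018944182168459 [[-0.826, 0.343, -0.446, 0.078], [-0.563, -0.485, 0.669, 0.574], [0.013, 0.804, 0.594, 0.601], [0.0, 0.0, 0.0, 1.0]]
wrist 70.94136948259549 -0.016772993929559405 [[1.0, -0.0, 0.001, 0.649], [-0.0, 0.951, 0.31, 0.08], [-0.001, -0.31, 0.951, 0.373], [0.0, 0.0, 0.0, 1.0]]
{'clock': 0.15, 'q': array([-0.06617576,  0.53699764, -0.004431  ,  1.53861365,  0.00258632,
        1.06729551, -0.07120725]), 'joint_velocities': array([ 0.00020058, -0.00266304, -0.00193375, -0.00414237,  0.0015026 ,
        0.00091716,  0.00020541]), 'joint_efforts': array([ 1.61238928e-03, -5.83780539e+01,  1.04997531e+00, -2.59348226e+01,
        1.25170653e-02,  6.47799578e-03, -7.88314480e-06]), 'position': array([ 6.49559202e-01, -2.18041650e-05,  2.52623513e-01]), 'ee_rot': array([-4.29633116e-04,  7.07097191e-01,  7.07116069e-01, -4.93359032e-04]), 'force': array([-0.69449795, -0.0807212 , -0.37441139]), 'moment': array([-0.06605587, -0.04248852,  0.01153766]), 'gripper_force': 0.0, 'gripper_width': 0.08542650265548646}
```

View pics/scene0.png

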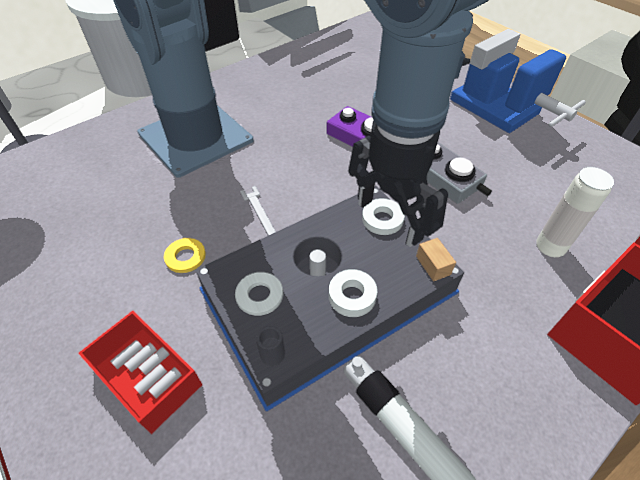

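View pics/side0.png

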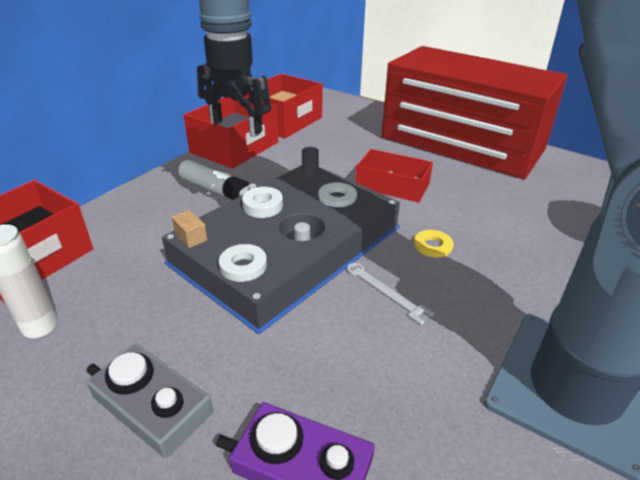

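View pics/wrist0.png

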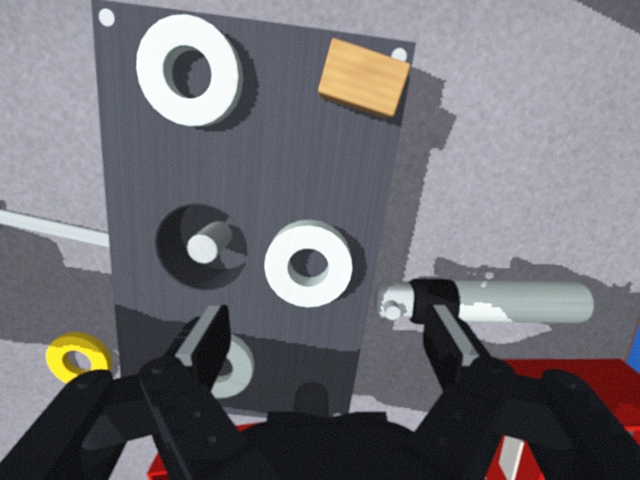

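Picture notes: the station has white-ish rings at left (scene 383,217), far (353,292) and right (259,293); the arbor is at (317,262). The yellow ring (184,255) and the purple box (350,125) are look-alikes. The real panel is the grey box, scene (460,170), side (150,395). The wrist view shows the deck from above with the pot at (202,247). I'll confirm with one enlarged crop montage.

```bash
python3 - <<'E'
from h import *
import pickle
d=pickle.load(open('d0.pkl','rb'))
def crop(n,u,v,w=40,h=40):
    return cv2.resize(d[n]['pixels'][v-h:v+h,u-w:u+w],(200,200),interpolation=cv2.INTER_CUBIC)
r1=[crop('scene',383,217),crop('scene',353,292),crop('scene',259,293),crop('side',150,398,60,60)]
r2=[crop('side',243,263),crop('side',263,202),crop('side',337,194),crop('wrist',210,365,50,50)]
save('m1.png',np.vstack([np.hstack(r1),np.hstack(r2)]))
E
```

```text
(no output)
```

View pics/m1.png

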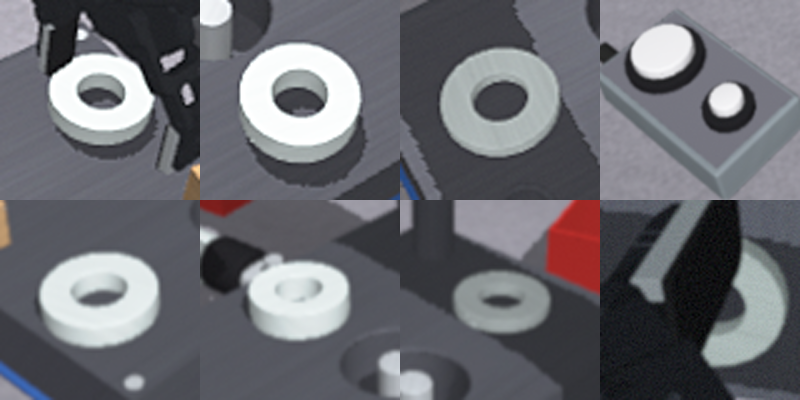

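```bash
python3 - <<'E'
from h import *
import pickle
d=pickle.load(open('d0.pkl','rb'))
seeds={'left':dict(scene=(383,217),side=(243,263),wrist=(190,70)),'far':dict(scene=(353,292),side=(263,202),wrist=(308,262)),'right':dict(scene=(259,293),side=(337,194))}
def blob(n,u,v,th):
    g=d[n]['pixels'].max(2); m=(g>th).astype(np.uint8)
    k,l,st,ce=cv2.connectedComponentsWithStats(m)
    ids=np.bincount(l[v-20:v+20,u-20:u+20].ravel(),minlength=k); ids[0]=0; i=ids.argmax()
    cs,_=cv2.findContours((l==i).astype(np.uint8),cv2.RETR_CCOMP,cv2.CHAIN_APPROX_NONE)
    return max(cs,key=len),st[i]
for r in seeds:
  for n,(u,v) in seeds[r].items():
    c=d[n]; cnt,st=blob(n,u,v,110)
    e=cv2.fitEllipse(cv2.convexHull(cnt))
    P=at(c,*e[0],.066+.010)
    o,dd=ray(c,*e[0]); el=np.arcsin(-dd[2]/np.linalg.norm(dd))
    w,h=st[2],st[3]
    px=w/0.08
    print(r,n,st[:4],'ell',np.round(e[0],1),np.round(e[1],1),'P',P.round(4),'el',round(np.degrees(el)),'t est',round((h/px-.08*np.sin(el))/np.cos(el),4))
# arbor, rivets, keys
for n,(u,v) in dict(wrist=(202,248),scene=(317,256),side=(302,228)).items():
    cnt,st=blob(n,u,v,150) if 0 else blob(n,u,v,140)
    print('arbor',n,st,cv2.fitEllipse(cv2.convexHull(cnt)))
c=d['wrist']
for u,v in [(106,17),(400,54)]:
    cnt,st=blob('wrist',u,v,170);
    print('rivet',st[:5],at(c,st[0]+st[2]/2-.5,st[1]+st[3]/2-.5,.066).round(4))
c=d['side']
for u,v in [(128,370),(166,398)]:
    cnt,st=blob('side',u,v,170); e=cv2.fitEllipse(cv2.convexHull(cnt))
    print('key',st[:4],e,at(c,*e[0],.062).round(4))
c=d['scene']
for u,v in [(461,168)]:
    cnt,st=blob('scene',u,v,190); e=cv2.fitEllipse(cv2.convexHull(cnt))
    print('key',st[:4],e,at(c,*e[0],.062).round(4))
for u,v in [(204,271),(266,382),(455,270)]:
    cnt,st=blob('scene',u,v,140); print('riv scene',st,at(c,st[0]+st[2]/2-.5,st[1]+st[3]/2-.5,.066).round(4))
E
```

```text
left scene [  0   0 640 480] ell [312.8 217.9] [756.4 809.5] P [0.4586 0.0174 0.076 ] el 48 t est 0.0005
left side [218 243  49  40] ell [242.6 262.2] [40.  50.6] P [0.5396 0.1253 0.076 ] el 39 t est 0.019
left wrist [135  13 106 114] ell [187.   69.7] [101.8 116.8] P [0.5368 0.1279 0.076 ] el 68 t est 0.0317
far scene [  0   0 640 480] ell [312.8 217.9] [756.4 809.5] P [0.4586 0.0174 0.076 ] el 48 t est 0.0005
far side [239 183  45  36] ell [260.5 200.4] [35.5 46.7] P [ 0.6413 -0.0422  0.076 ] el 32 t est 0.0253
far wrist [263 217  90  92] ell [307.1 262.5] [87.9 92.6] P [ 0.6302 -0.0379  0.076 ] el 68 t est 0.0202
right scene [  0   0 640 480] ell [312.8 217.9] [756.4 809.5] P [0.4586 0.0174 0.076 ] el 48 t est 0.0005
right side [319 183  38  24] ell [337.  194.4] [24.9 39.2] P [ 0.5274 -0.1511  0.076 ] el 32 t est 0.0101
arbor wrist [187 224  31  40 728] ((203.85568237304688, 244.2541046142578), (31.271530151367188, 39.5350227355957), 24.037405014038086)
arbor scene [309 249  17  14 173] ((317.0390319824219, 255.7643280029297), (13.165970802307129, 16.06118392944336), 93.723564147
[... 206 characters left out ...]
66 ]
rivet [ 318   38   92   77 4652] [0.6793 0.1243 0.066 ]
key [109 352  36  33] ((126.81672668457031, 368.0594787597656), (31.055133819580078, 37.8192024230957), 62.88698196411133) [0.5295 0.3773 0.062 ]
key [156 388  19  20] ((165.40660095214844, 397.3598937988281), (18.77290153503418, 20.648406982421875), 33.67344284057617) [0.4499 0.3781 0.062 ]
key [450 157  23  16] ((461.4977722167969, 164.6419677734375), (15.26432991027832, 23.109590530395508), 99.86506652832031) [0.5334 0.3755 0.062 ]
riv scene [    0     0   283   480 80584] [ 0.2904 -0.2594  0.066 ]
riv scene [    0     0   283   480 80584] [ 0.2904 -0.2594  0.066 ]
riv scene [  378     0   262   480 73286] [0.7266 0.2733 0.066 ]
```

Picture notes: the right ring (scene 259,293) is clearly the thinnest, with wall estimates of about 10 mm. The far one (353,292) has the tallest wall (25 mm, so thick) and the left one (383,217) is medium (19 mm). The grey box shows the large key at side (127,368) and the small key at (165,397). Next I'll hover over the arbor area for accurate positions.

```bash
python3 - <<'E'
from h import *
import pickle
d=pickle.load(open('d0.pkl','rb'))
for n,(u,v) in dict(wrist=(202,249),scene=(317,256),side=(302,229.5)).items(): print('arbor',n,at(d[n],u,v,.066).round(4))
for n,l in dict(wrist=[(106.5,17),(399.5,54)],scene=[(204.5,271),(266.5,382),(455,270)],side=[(257,296),(392,202)]).items():
    print('rivets',n,[at(d[n],u,v,.066).round(3).tolist() for u,v in l])
print('socket base', at(d['scene'],271,357,.066).round(3),'top scene',at(d['scene'],270,338,.126).round(3),'top side',at(d['side'],310,151,.126).round(3))
for n,(u,v) in dict(scene=(259.5,293.5),side=(337,190)).items(): print('thin top',at(d[n],u,v,.078).round(4))
for n,(u,v) in dict(scene=(353,289),side=(263,196)).items(): print('thick top',at(d[n],u,v,.090).round(4))
E
```

```text
arbor wrist [ 0.5279 -0.0279  0.066 ]
arbor scene [ 0.5287 -0.0292  0.066 ]
arbor side [ 0.5215 -0.0206  0.066 ]
rivets wrist [[0.473, 0.168, 0.066], [0.708, 0.141, 0.066]]
rivets scene [[0.428, -0.204, 0.066], [0.662, -0.234, 0.066], [0.708, 0.141, 0.066]]
rivets side [[0.473, 0.167, 0.066], [0.427, -0.206, 0.066]]
socket base [ 0.634 -0.206  0.066] top scene [ 0.635 -0.202  0.126] top side [ 0.63  -0.199  0.126]
thin top [ 0.5354 -0.1582  0.078 ]
thin top [ 0.5353 -0.1632  0.078 ]
thick top [ 0.633  -0.0373  0.09  ]
thick top [ 0.6327 -0.0412  0.09  ]
```

Request:
{"fn": "step_arm", "kwargs": {"moves": [{"delta_rot":[0,0,0],"travel":[-0.04,-0.03,0.08],"hand":-1},{"delta_rot":[0,0,0],"travel":[-0.08,-0.04,0.16],"hand":-1},{"delta_rot":[0,0,0],"travel":[-0.08,-0.04,0.16],"hand":-1}]}}

```text
clock: 0.45
position: [0.6248, -0.044, 0.1676]
ee_rot: [-0.003, 0.709, 0.706, -0.005]
force: [-1.1, -1.4, -0.4]
gripper_width: 0.0856
gripper_force: 0.0
```

```bash
python3 - <<'E'
from h import *
c=cam('wrist'); print(arm.observe()['position'])
im=c['pixels'].copy()
for P in [(.633,-.039,.09),(.528,-.028,.066)]:
    u,v=proj(c,np.array(P)); cv2.circle(im,(int(u),int(v)),3,(255,0,0),1); print(u,v)
save('w1.png',im); np.save('w1.npy',c['pixels'])
import pickle; pickle.dump(c,open('w1.pkl','wb'))
E
```

```text
[ 0.6273846  -0.04189364  0.17048247]
341.8255033187261 256.64711122276395
188.9737567663215 229.4956001931757
```

View pics/w1.png

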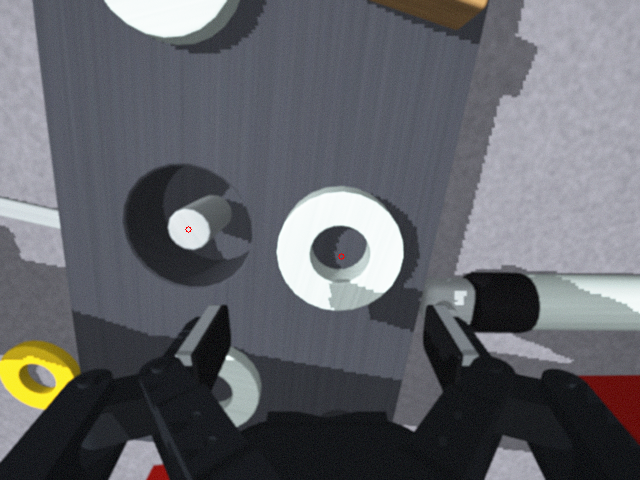

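Picture notes: the projected arbor dot falls on the arbor (188,229). The thick ring's top centre is near (340,251), so it is at about (0.6325,-0.036). I'll lower to just above it.

Request:
{"fn": "step_arm", "kwargs": {"moves": [{"delta_rot":[0,0,0],"travel":[0.008,0.005,0.08],"hand":-1},{"delta_rot":[0,0,0],"travel":[0.008,0.005,0.134],"hand":-1},{"delta_rot":[0,0,0],"travel":[0.008,0.005,0.134],"hand":-1},{"delta_rot":[0,0,0],"travel":[0.008,0.005,0.134],"hand":-1}]}}

```text
clock: 0.9
position: [0.6336, -0.0352, 0.1077]
ee_rot: [0.0, 0.707, 0.707, 0.001]
force: [-0.2, -0.0, 1.0]
gripper_width: 0.0853
gripper_force: 0.0
```

```bash
python3 - <<'E'
from h import *
import pickle
c=cam('wrist'); s=cam('side'); print(arm.observe()['position'],arm.observe()['ee_rot'])
a=s['pixels'][140:260,200:320]; a=cv2.resize(a,(400,400),interpolation=cv2.INTER_CUBIC)
w=cv2.resize(c['pixels'][180:480,120:520],(400,300))
w=np.vstack([w,np.zeros((100,400,3),np.uint8)])
save('w2.png',np.hstack([w,a])); pickle.dump(c,open('w2.pkl','wb'))
E
```

```text
[ 0.63435921 -0.03574877  0.10875177] [0.00136862 0.70703072 0.70718009 0.00141998]
```

View pics/w2.png

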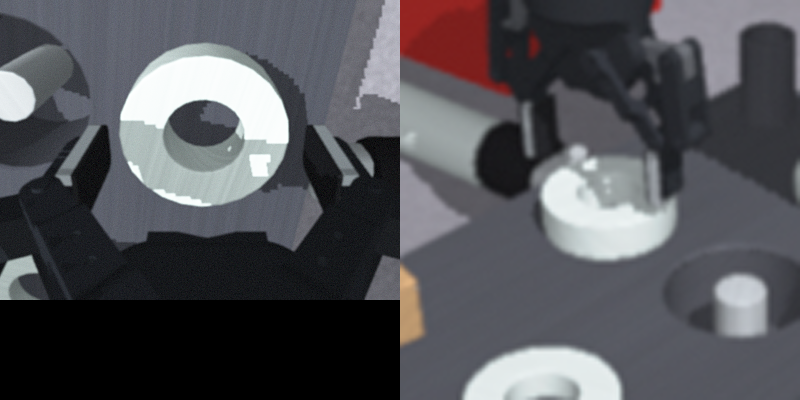

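```bash
python3 - <<'E'
from h import *
import pickle
c=pickle.load(open('w2.pkl','rb'))
p=c['pixels']; g=p.max(2); m=((g>130)).astype(np.uint8); m[:, :235]=0; m[:,412:]=0; m[:200]=0
k,l,st,ce=cv2.connectedComponentsWithStats(m); i=1+st[1:,4].argmax(); print(st[i])
print(at(c,324,311,.09),proj(c,np.array([.6343,-.0357,.09])))
ys,xs=np.where(l==i)
for v in (st[i][1]+st[i][3]-1,): print('front edge',at(c,324,v,.09))
print('L/R',at(c,xs.min(),311,.09),at(c,xs.max()+1,311,.09))
E
```

```text
[  239   222   170   165 18834]
[ 0.63182889 -0.03446998  0.09      ] (np.float64(329.31460786350993), np.float64(313.3391095002142))
front edge [ 0.63174542 -0.07722161  0.09      ]
L/R [ 0.59233853 -0.03448885  0.09      ] [ 0.67135128 -0.03452915  0.09      ]
```

Request:
{"fn": "step_arm", "kwargs": {"moves": [{"delta_rot":[0,0,0],"travel":[-0.002,-0.004,0.0],"hand":-1},{"delta_rot":[0,0,0],"travel":[-0.002,-0.004,0.025],"hand":-1},{"delta_rot":[0,0,0],"travel":[-0.002,-0.004,0.05],"hand":-1},{"delta_rot":[0,0,0],"travel":[-0.002,-0.004,0.05],"hand":-1},{"delta_rot":[0,0,0],"travel":[-0.002,-0.004,0.05],"hand":-1}]}}

```text
clock: 1.5
position: [0.6299, -0.037, 0.0805]
ee_rot: [-0.001, 0.707, 0.707, -0.001]
force: [0.0, -0.7, -0.3]
gripper_width: 0.0852
gripper_force: 0.0
```

Request:
{"fn": "step_arm", "kwargs": {"moves": [{"delta_rot":[0,0,0],"travel":[0,0,0],"hand":-0.5},{"delta_rot":[0,0,0],"travel":[0,0,0],"hand":-0.5},{"delta_rot":[0,0,0],"travel":[0,0,0],"hand":-0.5}], "squeeze": 20}}

```text
clock: 1.8
position: [0.6305, -0.037, 0.0815]
ee_rot: [0.0, 0.707, 0.707, 0.0]
force: [0.1, -0.3, 1.4]
gripper_width: 0.0798
gripper_force: 25.6
```

```bash
python3 - <<'E'
from h import *
import pickle
c=cam('wrist'); print(arm.observe()['position'],arm.observe()['gripper_width'])
pickle.dump(c,open('w3.pkl','wb'))
p=c['pixels'];save('w3.png',p)
E
```

```text
[ 0.63051116 -0.03700297  0.08149006] 0.07988848874633599
```

View pics/w3.png

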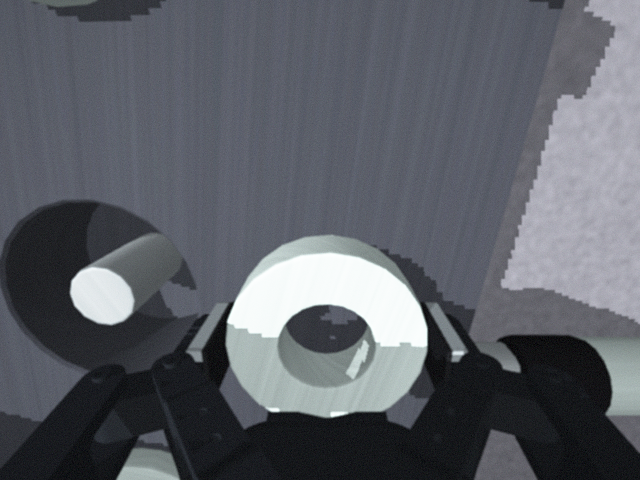

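The thick ring is gripped: its top face spans x 227–427, y 252–417, and the arbor top is at (103,295).

```bash
python3 - <<'E'
from h import *
import pickle
c=pickle.load(open('w3.pkl','rb'))
print('arbor',at(c,102.5,295,.066)); print('back',at(c,327,252,.09),'front',at(c,327,417,.09),'L',at(c,227,336,.09),'R',at(c,427.5,336,.09))
E
```

```text
arbor [ 0.52846855 -0.02703824  0.066     ]
back [0.63007064 0.00227592 0.09      ] front [ 0.63008423 -0.07222345  0.09      ] L [ 0.59134108 -0.03228393  0.09      ] R [ 0.66901741 -0.03232288  0.09      ]
```

Request:
{"fn": "step_arm", "kwargs": {"moves": [{"delta_rot":[0,0,0],"travel":[0.005,-0.05,0],"hand":-0.5},{"delta_rot":[0,0,0],"travel":[0.01,-0.1,0],"hand":-0.5},{"delta_rot":[0,0,0],"travel":[0.015,-0.15,0],"hand":-0.5},{"delta_rot":[0,0,0],"travel":[0.018,-0.19,0],"hand":-0.5},{"delta_rot":[0,0,0],"travel":[0.019,-0.204,0],"hand":-0.5},{"delta_rot":[0,0,0],"travel":[0.019,-0.204,0],"hand":-0.5},{"delta_rot":[0,0,0],"travel":[0.019,-0.204,0],"hand":-0.5}]}}

```text
clock: 2.55
position: [0.5296, -0.0276, 0.0814]
ee_rot: [0.0, 0.707, 0.707, 0.0]
force: [0.2, 0.4, -2.4]
gripper_width: 0.0799
gripper_force: 26.0
```

Request:
{"fn": "step_arm", "kwargs": {"moves": [{"delta_rot":[0,0,0],"travel":[0,0,0],"hand":-1},{"delta_rot":[0,0,0],"travel":[0,0,0],"hand":-1},{"delta_rot":[0,0,0],"travel":[0,0,0],"hand":-1},{"delta_rot":[0,0,0],"travel":[0,0,0],"hand":-1}]}}

```text
clock: 2.95
position: [0.5289, -0.0275, 0.0814]
ee_rot: [0.0, 0.707, 0.707, 0.0]
force: [-0.7, -0.6, -0.1]
gripper_width: 0.0854
gripper_force: 0.0
```

```bash
python3 - <<'E'
from h import *
import pickle
c=cam('wrist'); s=cam('side'); 
a=cv2.resize(s['pixels'][180:280,250:350],(400,400),interpolation=cv2.INTER_CUBIC)
w=cv2.resize(c['pixels'][180:480,120:520],(400,300))
w=np.vstack([w,np.zeros((100,400,3),np.uint8)])
save('w4.png',np.hstack([w,a])); pickle.dump(c,open('w4.pkl','wb'))
E
```

```text
(no output)
```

View pics/w4.png

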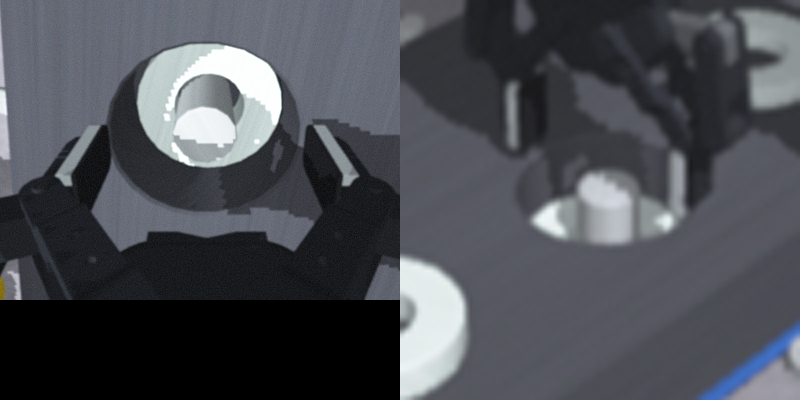

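The thick ring lies flat in the pot around the arbor. Next is the medium ring.

Request:
{"fn": "step_arm", "kwargs": {"moves": [{"delta_rot":[0,0,0],"travel":[0,0,-0.06],"hand":-1},{"delta_rot":[0,0,0],"travel":[0.06,0.004,-0.08],"hand":-1},{"delta_rot":[0,0,0],"travel":[0.16,0.01,-0.08],"hand":-1},{"delta_rot":[0,0,0],"travel":[0.26,0.016,-0.08],"hand":-1},{"delta_rot":[0,0,0],"travel":[0.309,0.016,-0.08],"hand":-1},{"delta_rot":[0,0,0],"travel":[0.309,0.016,-0.08],"hand":-1},{"delta_rot":[0,0,0],"travel":[0.309,0.016,-0.08],"hand":-1}]}}

```text
clock: 3.75
position: [0.5363, 0.127, 0.1212]
ee_rot: [0.0, 0.707, 0.708, -0.0]
force: [0.8, -1.1, -0.2]
gripper_width: 0.0853
gripper_force: 0.0
```

```bash
cat > ring.py <<'E'
from h import *
import sys
zt=float(sys.argv[1]); th=int(sys.argv[2])
c=cam('wrist'); s=arm.observe(); print('tcp',s['position'].round(4),s['gripper_width'])
w,x,y,z=s['ee_rot']
u,v=map(int,proj(c,np.array([*s['position'][:2],zt])))
p=c['pixels'].astype(int); m=((p.max(2)>th)&(p.max(2)-p.min(2)<50)).astype(np.uint8)
k,l,st,ce=cv2.connectedComponentsWithStats(m)
ids=np.bincount(l[v-60:v+60,u-60:u+60].ravel(),minlength=k); ids[0]=0; i=ids.argmax(); x0,y0,w,h,_=st[i]
print(st[i],'guess',u,v)
save('blob.png',np.uint8(np.dstack([l==i]*3))*255)
# widest row gives x; hull, lower edge -> front
ys,xs=np.where(l==i); 
q=[at(c,x0,ys[xs==x0].mean(),zt),at(c,x0+w,ys[xs==x0+w-1].mean(),zt)]
cx=(q[0][0]+q[1][0])/2; um=x0+w/2
print('L,R',q[0].round(4),q[1].round(4),'cx',cx.round(4),'front',at(c,um,y0+h,zt)[1].round(4),'backtop(z)',at(c,um,y0,zt)[1].round(4),'backbottom',at(c,um,y0,.066)[1].round(4))
E
python3 ring.py .084 130
```

```text
tcp [0.5365 0.1257 0.1212] 0.0854606309047132
[  257   217   153   144 13272] guess 327 295
L,R [0.4996 0.1286 0.084 ] [0.5789 0.1301 0.084 ] cx 0.5393 front 0.0851 backtop(z) 0.1678 backbottom 0.1633
```

Request:
{"fn": "step_arm", "kwargs": {"moves": [{"delta_rot":[0,0,0],"travel":[0,0.006,0.02],"hand":-1},{"delta_rot":[0,0,0],"travel":[0,0.006,0.04],"hand":-1},{"delta_rot":[0,0,0],"travel":[0,0.006,0.06],"hand":-1},{"delta_rot":[0,0,0],"travel":[0,0.006,0.08],"hand":-1},{"delta_rot":[0,0,0],"travel":[0,0.006,0.08],"hand":-1},{"delta_rot":[0,0,0],"travel":[0,0.006,0.08],"hand":-1}]}}

```text
clock: 4.4
position: [0.5392, 0.1269, 0.0808]
ee_rot: [-0.0, 0.707, 0.707, -0.0]
force: [0.1, -0.5, 1.3]
gripper_width: 0.0852
gripper_force: 0.0
```

Request:
{"fn": "step_arm", "kwargs": {"moves": [{"delta_rot":[0,0,0],"travel":[0,0,0],"hand":-0.5},{"delta_rot":[0,0,0],"travel":[0,0,0],"hand":-0.5},{"delta_rot":[0,0,0],"travel":[0,0,0],"hand":-0.5},{"delta_rot":[0,0,0],"travel":[0,0,0],"hand":-0.5}]}}

```text
clock: 4.8
position: [0.5397, 0.127, 0.0818]
ee_rot: [0.0, 0.707, 0.707, 0.0]
force: [-2.1, -0.0, 5.3]
gripper_width: 0.0799
gripper_force: 24.9
```

```bash
python3 ring.py .084 130
```

```text
tcp [0.5396 0.127  0.0818] 0.07937162102213736
[  231   239   192   178 20478] guess 327 337
L,R [0.5001 0.1287 0.084 ] [0.5783 0.1303 0.084 ] cx 0.5392 front 0.0854 backtop(z) 0.1691 backbottom 0.1634
```

Request:
{"fn": "step_arm", "kwargs": {"moves": [{"delta_rot":[0,0,0],"travel":[-0.05,-0.004,0],"hand":-0.5},{"delta_rot":[0,0,0],"travel":[-0.1,-0.008,0],"hand":-0.5},{"delta_rot":[0,0,0],"travel":[-0.15,-0.012,0],"hand":-0.5},{"delta_rot":[0,0,0],"travel":[-0.2,-0.016,0],"hand":-0.5},{"delta_rot":[0,0,0],"travel":[-0.25,-0.02,0],"hand":-0.5},{"delta_rot":[0,0,0],"travel":[-0.29,-0.022,0],"hand":-0.5},{"delta_rot":[0,0,0],"travel":[-0.305,-0.022,0],"hand":-0.5},{"delta_rot":[0,0,0],"travel":[-0.305,-0.022,0],"hand":-0.5},{"delta_rot":[0,0,0],"travel":[-0.305,-0.022,0],"hand":-0.5}]}}

```text
clock: 5.75
position: [0.5285, -0.0243, 0.0811]
ee_rot: [-0.0, 0.707, 0.707, 0.0]
force: [0.2, 0.1, -2.0]
gripper_width: 0.0795
gripper_force: 25.1
```

Request:
{"fn": "step_arm", "kwargs": {"moves": [{"delta_rot":[0,0,0],"travel":[0,0,0],"hand":-1},{"delta_rot":[0,0,0],"travel":[0,0,0],"hand":-1},{"delta_rot":[0,0,0],"travel":[0,0,0],"hand":-1},{"delta_rot":[0,0,0],"travel":[0,0,0],"hand":-1}]}}

```text
clock: 6.15
position: [0.5286, -0.0251, 0.0814]
ee_rot: [0.0, 0.707, 0.707, 0.0]
force: [-1.3, -0.4, -0.0]
gripper_width: 0.0853
gripper_force: 0.0
```

```bash
python3 - <<'E'
from h import *
import pickle
c=cam('wrist'); s=cam('side'); 
a=cv2.resize(s['pixels'][180:280,250:350],(400,400),interpolation=cv2.INTER_CUBIC)
w=cv2.resize(c['pixels'][180:480,120:520],(400,300))
w=np.vstack([w,np.zeros((100,400,3),np.uint8)])
save('w5.png',np.hstack([w,a])); pickle.dump(c,open('w5.pkl','wb'))
# crude numeric: bright fraction inside pot, ring apparent extent
for n in('w4','w5'):
    p=pickle.load(open(n+'.pkl','rb'))['pixels'].astype(int); m=((p.max(2)>130)&(p.max(2)-p.min(2)<50)).astype(np.uint8); m[:,:225]=0;m[:,425:]=0;m[400:]=0;m[:180]=0
    m=cv2.morphologyEx(m,cv2.MORPH_OPEN,np.ones((5,5))); k,l,st,ce=cv2.connectedComponentsWithStats(m); print(n,st[1:][st[1:,4]>200].tolist())
E
```

```text
w4 [[257, 224, 145, 124, 13391]]
w5 [[247, 229, 160, 138, 16294]]
```

Request:
{"fn": "step_arm", "kwargs": {"moves": [{"delta_rot":[0,0,0],"travel":[0,0,-0.06],"hand":-1},{"delta_rot":[0,0,0],"travel":[-0.06,0.004,-0.08],"hand":-1},{"delta_rot":[0,0,0],"travel":[-0.16,0.01,-0.08],"hand":-1},{"delta_rot":[0,0,0],"travel":[-0.24,0.014,-0.08],"hand":-1},{"delta_rot":[0,0,0],"travel":[-0.27,0.014,-0.08],"hand":-1},{"delta_rot":[0,0,0],"travel":[-0.27,0.014,-0.08],"hand":-1},{"delta_rot":[0,0,0],"travel":[-0.27,0.014,-0.08],"hand":-1}]}}

```text
clock: 6.95
position: [0.5355, -0.159, 0.1211]
ee_rot: [-0.001, 0.707, 0.707, 0.0]
force: [0.9, -0.4, -0.8]
gripper_width: 0.0858
gripper_force: 0.0
```

```bash
python3 ring.py .078 110;python3 ring.py .078 130; python3 - <<'E'
from h import *
c=cam('wrist'); s=cam('side')
a=cv2.resize(s['pixels'][140:290,250:400],(400,400),interpolation=cv2.INTER_CUBIC)
w=cv2.resize(c['pixels'][80:480,120:520],(400,400)); save('w6.png',np.hstack([w,a]))
E
```

```text
tcp [ 0.5356 -0.1581  0.1211] 0.08515323030655997
[  244   208   148   140 13245] guess 327 287
L,R [ 0.4909 -0.1538  0.078 ] [ 0.5697 -0.1543  0.078 ] cx 0.5303 front -0.1965 backtop(z) -0.115 backbottom -0.1176
tcp [ 0.5357 -0.1579  0.1211] 0.08527775254095687
[  244   210   148   139 12498] guess 327 288
L,R [ 0.491  -0.1542  0.078 ] [ 0.57  -0.156  0.078] cx 0.5305 front -0.1963 backtop(z) -0.1152 backbottom -0.1179
```

View pics/w6.png

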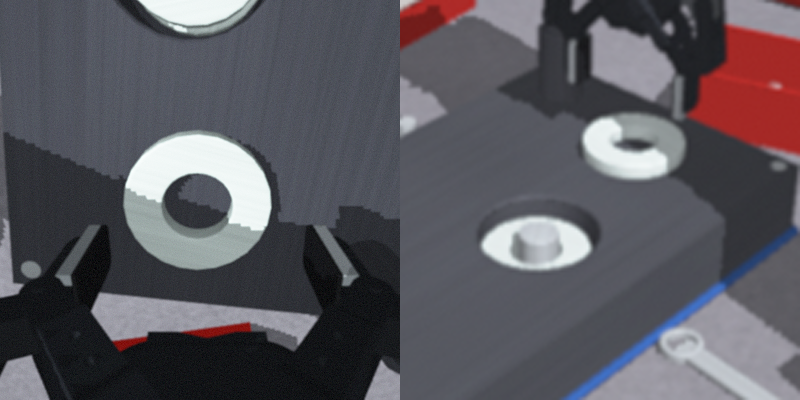

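The wrist and side views show the medium ring flat in the pot. The thin ring is at crop (197,200), i.e. (0.530,-0.157).

Request:
{"fn": "step_arm", "kwargs": {"moves": [{"delta_rot":[0,0,0],"travel":[0.002,-0.011,0.02],"hand":-1},{"delta_rot":[0,0,0],"travel":[0.002,-0.011,0.04],"hand":-1},{"delta_rot":[0,0,0],"travel":[0.002,-0.011,0.06],"hand":-1},{"delta_rot":[0,0,0],"travel":[0.002,-0.011,0.08],"hand":-1},{"delta_rot":[0,0,0],"travel":[0.002,-0.011,0.085],"hand":-1},{"delta_rot":[0,0,0],"travel":[0.002,-0.011,0.085],"hand":-1},{"delta_rot":[0,0,0],"travel":[0.002,-0.011,0.085],"hand":-1}]}}

```text
clock: 7.85
position: [0.5302, -0.1596, 0.0789]
ee_rot: [0.0, 0.707, 0.707, 0.0]
force: [0.7, -0.5, -0.5]
gripper_width: 0.0853
gripper_force: 0.0
```

Request:
{"fn": "step_arm", "kwargs": {"moves": [{"delta_rot":[0,0,0],"travel":[0,0,0],"hand":-0.5},{"delta_rot":[0,0,0],"travel":[0,0,0],"hand":-0.5},{"delta_rot":[0,0,0],"travel":[0,0,0],"hand":-0.5},{"delta_rot":[0,0,0],"travel":[0,0,0],"hand":-0.5}]}}

```text
clock: 8.25
position: [0.5304, -0.1596, 0.0796]
ee_rot: [0.0, 0.707, 0.707, 0.0]
force: [-1.6, -0.5, 6.9]
gripper_width: 0.0796
gripper_force: 23.5
```

```bash
python3 ring.py .078 110
```

```text
tcp [ 0.5304 -0.1597  0.0796] 0.07924747074442558
[  232   228   190   174 21176] guess 328 332
L,R [ 0.4905 -0.1549  0.078 ] [ 0.5694 -0.1538  0.078 ] cx 0.53 front -0.1965 backtop(z) -0.1144 backbottom -0.1177
```

Request:
{"fn": "step_arm", "kwargs": {"moves": [{"delta_rot":[0,0,0],"travel":[0.05,-0.001,0],"hand":-0.5},{"delta_rot":[0,0,0],"travel":[0.1,-0.002,0],"hand":-0.5},{"delta_rot":[0,0,0],"travel":[0.15,-0.003,0],"hand":-0.5},{"delta_rot":[0,0,0],"travel":[0.2,-0.003,0],"hand":-0.5},{"delta_rot":[0,0,0],"travel":[0.24,-0.003,0],"hand":-0.5},{"delta_rot":[0,0,0],"travel":[0.259,-0.003,0],"hand":-0.5},{"delta_rot":[0,0,0],"travel":[0.259,-0.003,0],"hand":-0.5},{"delta_rot":[0,0,0],"travel":[0.259,-0.003,0],"hand":-0.5}]}}

```text
clock: 9.1
position: [0.5283, -0.031, 0.0787]
ee_rot: [0.0, 0.707, 0.707, -0.0]
force: [0.3, -0.2, -1.5]
gripper_width: 0.0793
gripper_force: 24.9
```

Request:
{"fn": "step_arm", "kwargs": {"moves": [{"delta_rot":[0,0,0],"travel":[0,0,0],"hand":-1},{"delta_rot":[0,0,0],"travel":[0,0,0],"hand":-1},{"delta_rot":[0,0,0],"travel":[0,0,0],"hand":-1},{"delta_rot":[0,0,0],"travel":[0,0,0],"hand":-1},{"delta_rot":[0,0,0],"travel":[0,0,-0.08],"hand":-1},{"delta_rot":[0,0,0],"travel":[0,0,-0.16],"hand":-1},{"delta_rot":[0,0,0],"travel":[0,0,-0.16],"hand":-1}]}}

```text
clock: 9.8
position: [0.532, -0.0303, 0.1635]
ee_rot: [0.003, 0.707, 0.707, 0.003]
force: [1.3, 0.2, 0.5]
gripper_width: 0.0851
gripper_force: 0.0
```

```bash
python3 ring.py .064 120; python3 - <<'E'
from h import *
c=cam('wrist'); s=cam('side')
a=cv2.resize(s['pixels'][180:280,250:350],(400,400),interpolation=cv2.INTER_CUBIC)
w=cv2.resize(c['pixels'][80:480,120:520],(400,400)); save('w7.png',np.hstack([w,a]))
E
```

```text
tcp [ 0.5305 -0.0302  0.1613] 0.08562483717417936
[  262   187   115   116 10476] guess 323 252
L,R [ 0.4877 -0.0264  0.064 ] [ 0.5673 -0.0263  0.064 ] cx 0.5275 front -0.0695 backtop(z) 0.0153 backbottom 0.0156
```

View pics/w7.png

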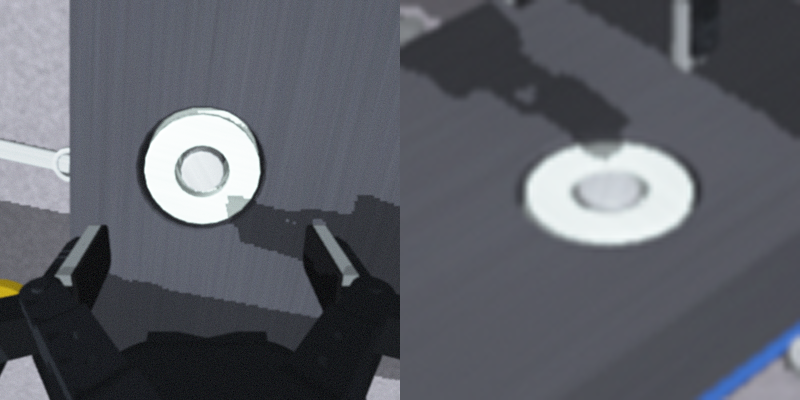

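The thin ring sits flat just below the deck, centred on the arbor (crop 200,170). Now the keys: shut the fingers and hover over the grey panel.

Request:
{"fn": "step_arm", "kwargs": {"moves": [{"delta_rot":[0,0,0],"travel":[0.05,0,-0.08],"hand":1},{"delta_rot":[0,0,0],"travel":[0.14,-0.02,-0.08],"hand":1},{"delta_rot":[0,0,0],"travel":[0.23,-0.03,-0.08],"hand":1},{"delta_rot":[0,0,0],"travel":[0.32,-0.04,-0.08],"hand":1},{"delta_rot":[0,0,0],"travel":[0.41,-0.05,-0.08],"hand":1},{"delta_rot":[0,0,0],"travel":[0.5,-0.06,-0.08],"hand":1},{"delta_rot":[0,0,0],"travel":[0.59,-0.07,-0.08],"hand":1},{"delta_rot":[0,0,0],"travel":[0.68,-0.08,-0.08],"hand":1},{"delta_rot":[0,0,0],"travel":[0.74,-0.08,-0.08],"hand":1},{"delta_rot":[0,0,0],"travel":[0.74,-0.08,-0.08],"hand":1},{"delta_rot":[0,0,0],"travel":[0.74,-0.08,-0.08],"hand":1},{"delta_rot":[0,0,0],"travel":[0.74,-0.08,-0.08],"hand":1}]}}

```text
clock: 11.15
position: [0.4885, 0.338, 0.1977]
ee_rot: [0.0, 0.708, 0.707, -0.001]
force: [0.3, 0.0, 0.6]
gripper_width: 0.0003
gripper_force: 0.0
```

```bash
python3 - <<'E'
from h import *
c=cam('wrist'); s=arm.observe(); print(s['position'],s['gripper_width'],s['ee_rot'])
p=c['pixels'].astype(int); save('w8.png',c['pixels'])
m=((p.min(2)>185)).astype(np.uint8); m=cv2.morphologyEx(m,cv2.MORPH_OPEN,np.ones((3,3)))
print('expected small',proj(c,np.array([.450,.378,.062])),'large',proj(c,np.array([.531,.377,.062])))
cs,_=cv2.findContours(m,cv2.RETR_EXTERNAL,cv2.CHAIN_APPROX_NONE)
for k in cs:
    if cv2.contourArea(k)>150:
        e=cv2.fitEllipse(k); print(np.round(e[0],1),np.round(e[1],1),at(c,*e[0],.062).round(4))
E
```

```text
[0.48872569 0.33793959 0.19799232] -0.0003038723354647008 [ 3.24808378e-04  7.07886885e-01  7.06325038e-01 -9.96787526e-04]
expected small (np.float64(276.83305897492215), np.float64(186.70062814062481)) large (np.float64(383.2051160657986), np.float64(187.82242549372802))
[ 11.2 261.9] [22.6 29.5] [0.2256 0.3166 0.062 ]
[ 98.1 242.2] [50.7 62.9] [0.303  0.3338 0.062 ]
[279.9 187.5] [30.1 31.7] [0.4523 0.3774 0.062 ]
[384.2 188. ] [61.4 63.8] [0.5318 0.3768 0.062 ]
```

Candidates in the wrist view: keys at (11,262)/(98,242) belong to the purple look-alike (x 0.23/0.30). (280,188) small and (384,188) large are on the grey panel and match the earlier side and scene fixes and the 80 mm spacing, so those are the ones.

Request:
{"fn": "step_arm", "kwargs": {"moves": [{"delta_rot":[0,0,0],"travel":[0.079,-0.074,0],"hand":1},{"delta_rot":[0,0,0],"travel":[0.079,-0.074,0.08],"hand":1},{"delta_rot":[0,0,0],"travel":[0.079,-0.074,0.16],"hand":1},{"delta_rot":[0,0,0],"travel":[0.079,-0.074,0.206],"hand":1},{"delta_rot":[0,0,0],"travel":[0.079,-0.074,0.206],"hand":1},{"delta_rot":[0,0,0],"travel":[0.079,-0.074,0.206],"hand":1}]}}

```text
clock: 11.8
position: [0.4521, 0.3787, 0.0962]
ee_rot: [0.0, 0.708, 0.707, -0.0]
force: [1.3, -0.4, -0.1]
gripper_width: -0.0002
gripper_force: 0.0
```

Request:
{"fn": "step_arm", "kwargs": {"moves": [{"delta_rot":[0,0,0],"travel":[0,0,0.01],"hand":1},{"delta_rot":[0,0,0],"travel":[0,0,0.02],"hand":1},{"delta_rot":[0,0,0],"travel":[0,0,0.026],"hand":1},{"delta_rot":[0,0,0],"travel":[0,0,0.03],"hand":1},{"delta_rot":[0,0,0],"travel":[0,0,0.034],"hand":1},{"delta_rot":[0,0,0],"travel":[0,0,0.034],"hand":1},{"delta_rot":[0,0,0],"travel":[0,0,0.034],"hand":1}]}}

```text
clock: 12.5
position: [0.452, 0.3797, 0.0792]
ee_rot: [0.0, 0.707, 0.707, 0.0]
force: [2.0, -0.4, 3.9]
gripper_width: 0.0001
gripper_force: 2.1
```

Request:
{"fn": "step_arm", "kwargs": {"moves": [{"delta_rot":[0,0,0],"travel":[0,0,0.004],"hand":1},{"delta_rot":[0,0,0],"travel":[0,0,0.008],"hand":1},{"delta_rot":[0,0,0],"travel":[0,0,0.01],"hand":1},{"delta_rot":[0,0,0],"travel":[0,0,0.01],"hand":1}]}}

```text
clock: 12.9
position: [0.4521, 0.3799, 0.0775]
ee_rot: [0.0, 0.707, 0.707, 0.001]
force: [-7.5, -7.9, 38.6]
gripper_width: 0.0001
gripper_force: 19.0
```

The key is bottomed out. Release and go to the large key.

Request:
{"fn": "step_arm", "kwargs": {"moves": [{"delta_rot":[0,0,0],"travel":[0,0,-0.03],"hand":1},{"delta_rot":[0,0,0],"travel":[0,0,-0.06],"hand":1},{"delta_rot":[0,0,0],"travel":[-0.006,0.08,-0.06],"hand":1},{"delta_rot":[0,0,0],"travel":[-0.006,0.16,-0.06],"hand":1},{"delta_rot":[0,0,0],"travel":[-0.006,0.16,-0.045],"hand":1},{"delta_rot":[0,0,0],"travel":[-0.006,0.16,-0.045],"hand":1},{"delta_rot":[0,0,0],"travel":[-0.006,0.16,-0.045],"hand":1}]}}

```text
clock: 13.6
position: [0.5297, 0.3767, 0.0956]
ee_rot: [-0.001, 0.707, 0.707, -0.001]
force: [-0.2, -0.0, 0.2]
gripper_width: -0.0002
gripper_force: 0.0
```

Request:
{"fn": "step_arm", "kwargs": {"moves": [{"delta_rot":[0,0,0],"travel":[0,0,0.012],"hand":1},{"delta_rot":[0,0,0],"travel":[0,0,0.024],"hand":1},{"delta_rot":[0,0,0],"travel":[0,0,0.03],"hand":1},{"delta_rot":[0,0,0],"travel":[0,0,0.036],"hand":1},{"delta_rot":[0,0,0],"travel":[0,0,0.041],"hand":1},{"delta_rot":[0,0,0],"travel":[0,0,0.041],"hand":1},{"delta_rot":[0,0,0],"travel":[0,0,0.041],"hand":1}]}}

```text
clock: 14.3
position: [0.5308, 0.377, 0.0779]
ee_rot: [-0.0, 0.707, 0.707, -0.0]
force: [-8.2, -4.6, 20.6]
gripper_width: 0.0002
gripper_force: 10.0
```

Bottomed at 20 N. Retract and make a numeric check.

Request:
{"fn": "step_arm", "kwargs": {"moves": [{"delta_rot":[0,0,0],"travel":[0,0,-0.06],"hand":1},{"delta_rot":[0,0,0],"travel":[0,0,-0.14],"hand":1},{"delta_rot":[0,0,0],"travel":[0,0,-0.24],"hand":1},{"delta_rot":[0,0,0],"travel":[0,0,-0.24],"hand":1},{"delta_rot":[0,0,0],"travel":[0,0,-0.24],"hand":1},{"delta_rot":[0,0,0],"travel":[0,0,-0.24],"hand":1}]}}

```text
clock: 14.9
position: [0.5308, 0.3758, 0.1945]
ee_rot: [-0.0, 0.707, 0.707, -0.001]
force: [-0.9, 0.7, -0.6]
gripper_width: 0.0001
gripper_force: 0.0
```

```bash
python3 - <<'E'
from h import *
s=arm.observe(); print(s['position'],s['force'])
import pickle
a=pickle.load(open('d0.pkl','rb'))['side']['pixels'].astype(int); b=cam('side')['pixels'].astype(int)
d=abs(a-b).max(2)
print('carton diff',d[210:245,172:207].mean(),'keys diff',d[345:420,100:190].mean(),'pot ring',(b[205:245,275:330].min(2)>150).sum())
E
```

```text
[0.53084275 0.37583397 0.19451365] [-0.92455008  0.73095566 -0.64933862]
carton diff 10.080816326530613 keys diff 2.6026666666666665 pot ring 466
```

```bash
python3 -c "
from workcell import arm; print(arm.sign_off())"
```

```text
the job is handed in; nothing more can be done
None
```

The three rings are stacked in the pot (thick, medium, thin on top), the small and then the large key were pressed to their stops and released, and the job was handed in at about 15 s; the socket and carton were not touched as far as I can tell, and no verdict came back.

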